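Free the seized lock of a carving turntable and index it

ROBOT

A 6-joint arm with a two-finger parallel gripper is mounted at the origin on the work surface. World frame = base frame: x ahead of the robot, y to its left, z up, the work surface at z = 0. Lengths are in m, angles in rad, forces in N, time in s.
With the tool pointing down it reaches from about 0.35 to 0.975 m from the base axis. Payload 4.9 kg.
Tool frame: the origin (TCP) lies midway between the tips of the shut fingers; the grasp point (between the pads) lies 19 mm behind it; z points along the fingers, y is the line along which they close (so a half turn about z gives the same grasp; the last joint's range is limited). The gripper opens to 85 mm and grips with 20 to 120 N. Pads are 22 mm wide; open, the fingers measure 114 mm over their backs; the gripper's body (76 mm by 85 mm) begins 54 mm behind the grasp point. The pads swing forward as they close: fully open they stand 13 mm farther back than shut.
Start: joints at [-1.343, 0.053, 1.613, -0, 1.476, -0.119], TCP at [0.212, -0.588, 0.196] pointing down, gripper open.
Joint ranges: [-3.01, 3.01], [-1.01, 2.22], [0.06, 2.58], [-1.02, 4.17], [0.09, 2.62], [-3.14, 3.14]. Speed limits (rad/s): [2.57, 2.57, 3.14, 3.14, 3.14, 3.14].

INTERFACE

Orientations are given as a unit quaternion [w, x, y, z].
In Python, from plant import manip gives the robot as it stands.
- The arm moves only by the shell command python3 shift.py FILE, which reads ROWS from the file FILE. ROWS is one flat JSON list of numbers that holds 1 to 5 rows one after another, with no inner brackets; each row has 7 numbers: the opening from 0.0 (shut) to 1.0 (fully open), then dx, dy, dz in shares of the most that a row can go, 1 being 62.5 mm, then a rotation vector rx, ry, rz in fractions of the full range, 1 being 2 pi rad; each row shifts and turns the commanded pose from where the row before left it, along the tool's axes as they then stand; what a row does not reach is not made up. A row lasts 1/8 s, in which the tool goes at most 0.0625 m and 0.188 rad, less where a joint would pass 70% of its speed; a pose out of reach is approached as far as the arm can. The fingers move at their own pace and stop on an object; the grip force is fixed at half the most. Time passes only in rows, so rows that do not move let the fingers close. It prints the time, the measured TCP pose, the force, the opening and the grip force at its end. Shift and turn numbers lie between -1 and 1, and a call with a number outside is refused. Input that does not fit is refused with a message, and nothing moves.
- manip.state(): the state, without advancing time (a new reading comes with each control period).
- manip.grab_frame(name): name is "scene" or "top"; returns the picture (384x512x3 uint8, red, green, blue); there is no depth.
- manip.camera_params(name): a dict with "intrinsics" (3x3 intrinsics, pixels), "xyz" and "orientation" of the camera in the world. Camera axes: x right, y down, z forward; pixel columns grow to the right and rows downward; lengths in m; the calibration is good to about 2 mm. A picture is of the moment at which its call begins. camera_params takes no time and is no camera call.
- manip.job_done(): hands the job in; it is judged then, once.
The state is a dict: "time": time; "joint_pos": joint angles; "joint_vel": joint speeds; "joint_efforts": joint torques, N m; "tool_pos": TCP position; "tool_rot": TCP orientation; "contact_force": force on the tool from outside, world axes, zero at the start; "ft_torque": the same for the moment, N m; "gripper_width": opening from 0.0 (shut) to 1.0 (fully open); "grasp_force": force on a finger pad.
Only numpy, scipy, OpenCV 4.12 (cv2) and the standard library are available. Lean on these libraries where they do the work, as an engineer would, in place of code of your own. Each camera call takes 0.05 s, during which the arm holds its last target. There are 200 camera calls.

TASK

The lock wheel of the carving turntable has seized. Break it loose anticlockwise (seen from above) with a short firm push on one of its pegs, then turn it on freely until it meets its open stop, without ever forcing it hard. After that swing the turntable clockwise by its upright dogs until the red dog clicks into the detent at the red pointer, let go and leave the wheel open and the things around undisturbed.

Things in the scene. Friction and masses are not known exactly. Their poses are not given: they have to be found in the camera images.
- bed: pale cast-iron bed of the turntable, bolted down, 200 mm (x) by 440 mm (y) by 30 mm high; origin at the centre of its underside, axes x across, y along (from wheel to turntable), z up. The wheel's vertical axis is at y = -130 mm on its centre line, the turntable's at y = +110 mm; it can stand turned by up to 0.3 rad
- lock_wheel (a joint): angle of the lock wheel, rad, anticlockwise from above: 0 as found, 2.5 at the rigid open stop. Seized at 0: it takes 0.6 to 1.5 N m (10 to 25 N on a peg, yielding by 0.1 first) and is loose past about 0.25 (before that it may slip back); then it turns with 0.2 N m (3 N on a peg), staying where left. The turntable is locked until it passes about 1
- wheel_hub (a point): centre of the top of the wheel's hub, on its axis, 74 mm above the table. The wheel is a ring of 60 mm mean radius, 14 mm thick (its top 69 mm above the table), with four spokes and four upright black pegs
- wheel_peg (a point): centre of the top of one of the four black pegs (16 mm diameter, 45 mm standing free above the ring, top 114 mm above the table, 60 mm from the wheel's axis); the other three are at quarter turns from it about the hub
- turntable (a joint): angle of the turntable, rad, anticlockwise from above: 1.0 to 1.7 as found, 0 in its only detent, red dog at the red pointer; stops at -0.5 and 2.0. With the lock tight it is held (over 40 N on a dog) with up to 0.07 of play either way. Free, it needs 1 to 2 N on a dog; the detent's ball resists with up to 15 N on a dog from about 0.2 to 0.1 either side, then helps it in and holds it
- plate_center (a point): centre of the steel turntable's top face, on its axis, 54 mm above the table; the turntable is a disc of 105 mm radius carrying a wooden bowl blank, upside up, 112 mm across and reaching 110 mm above the table, fixed to it
- red_dog (a point): centre of the top of the red dog, an upright round post 18 mm in diameter standing 48 mm above the disc (top 102 mm above the table), 85 mm from the turntable's axis. Two dark dogs of the same size stand at 120 degrees either side of it about plate_center; all are fixed to the turntable
- pointer (a point): top centre of the fixed red pointer block on the bed, 30 by 14 mm, 60 mm above the table, 124 mm from the turntable's axis; in the detent the red dog is in line between the axis and this block
- wax_jar: amber wax jar, 52 mm across and 48 mm high, loose on the bed between wheel and turntable, origin under its centre; leave alone
- gouge: turning gouge with pale handle, 230 mm long, lying on the table; leave alone
- skew: turning chisel with dark handle, 220 mm long, lying on the table; leave alone
- mallet: turned carver's mallet standing on its head, 80 mm across and 170 mm high, beyond the turntable; leave alone
- oil_can: white can with red cap, 56 mm across and 120 mm high, standing beyond the bed; leave alone
- screw_tray: grey tray, 110 by 160 by 35 mm; leave alone
- offcut: wooden offcut, 130 by 60 by 40 mm; leave alone

How it is judged:
By the outcome, as a careful person would: the job done as asked, in the order asked, and still so for the second after the job is handed in, with the robot touching nothing.
It also fails if it takes over 64 s, if anything falls off the work surface, if the arm or the gripper's body presses on something with over 40 N, if the wrist force passes 120 N, or if a joint passes its speed limit or range.

## Working session

There is one attempt and no reset: what is moved stays moved. The work goes in short steps, Python scripts to look and compute and a shell command to move; the robot and the scene stay as the last step left them, time stands still between calls to the robot, and variables do not carry over. Pictures are saved under pics/ and viewed, at most 10 in all, crops included, and the job is handed in when it is done.

```bash
ls; mkdir -p pics; python3 - <<'E'
from plant import manip
import cv2
print(manip.state())
for n in("scene","top"):
    print(n,manip.camera_params(n)); cv2.imwrite(f"pics/{n}0.png",cv2.cvtColor(manip.grab_frame(n),cv2.COLOR_RGB2BGR))
E
```

```text
pics
plant.py
shift.py
{'time': 0.0, 'joint_pos': array([-1.34299394e+00,  5.33718633e-02,  1.61431051e+00, -1.98875788e-05,
        1.47598983e+00, -1.19009324e-01]), 'joint_vel': array([ 1.93201547e-03,  9.43599300e-04, -2.45682592e-05, -4.99106277e-04,
       -2.56087781e-03, -7.73681623e-04]), 'joint_efforts': array([-6.24110453e-04, -3.93681800e+01, -3.70178998e+01, -2.64134751e-04,
        7.09562548e-03,  1.08489036e-06]), 'tool_pos': array([ 0.21226753, -0.58710357,  0.19434393]), 'tool_rot': array([-1.03769715e-03,  9.85002144e-01,  1.72538967e-01, -6.64156813e-05]), 'contact_force': array([-0.66916959, -0.19484541, -0.13828674]), 'ft_torque': array([-0.06339142,  0.01613898,  0.03850466]), 'grasp_force': 0.0, 'gripper_width': 1.0044983983160927}
scene {'intrinsics': array([[398.63728907,   0.        , 253.81111564],
       [  0.        , 398.63728907, 192.66479116],
       [  0.        ,   0.        ,   1.        ]]), 'xyz': array([1.04156454, 0.71786263, 0.9066671 ]), 'orientation': array([-0.13264805,  0.31404416,  0.8547176 , -0.391457  ])}
top {'intrinsics': array([[488.79130994,   0.        , 253.09776033],
       [  0.        , 488.79130994, 194.00439897],
       [  0.        ,   0.        ,   1.        ]]), 'xyz': array([0.26028375, 0.00734316, 1.91491025]), 'orientation': array([-0.04818259,  0.71168271, -0.69965283,  0.04089099])}
```

View pics/top0.png

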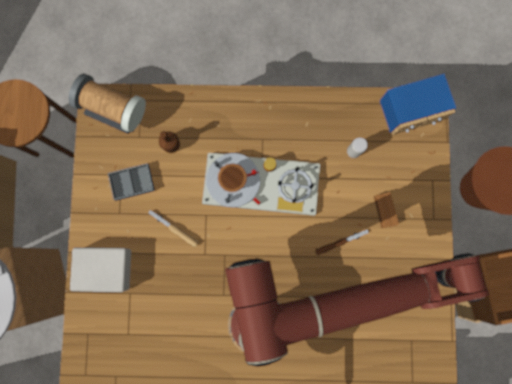

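View pics/scene0.png

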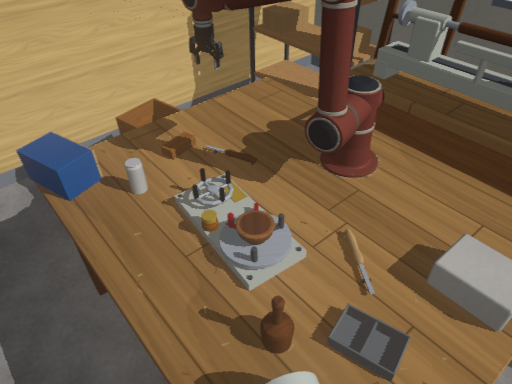

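The top view shows the bed at about (263,183), the wheel at (299,184) and the turntable at (233,180). The scene view shows the red dog at about (231,220) and the pointer at (256,208). I'll zoom in on both.

```bash
python3 - <<'E'
import cv2,numpy as np
a=cv2.imread("pics/top0.png")[145:221,195:329]; b=cv2.imread("pics/scene0.png")[160:285,170:310]
a=cv2.resize(a,None,fx=5.9,fy=5.9,interpolation=cv2.INTER_CUBIC)
b=cv2.resize(b,None,fx=4.8,fy=4.8,interpolation=cv2.INTER_CUBIC)
cv2.imwrite("pics/ta.png",a);cv2.imwrite("pics/sb.png",b)
E
```

```text
(no output)
```

View pics/ta.png

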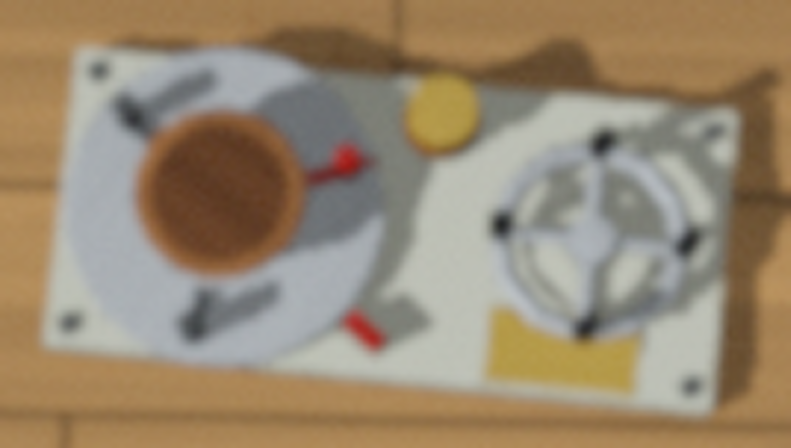

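View pics/sb.png

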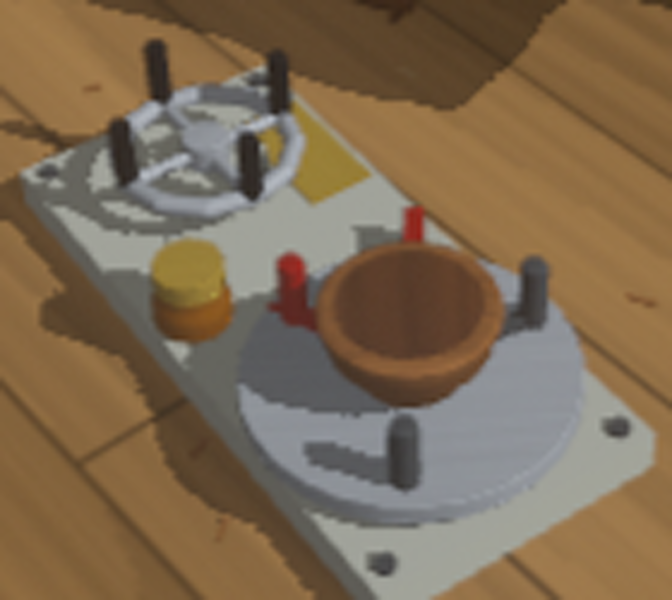

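```bash
cat > geo.py <<'E'
import numpy as np
from scipy.spatial.transform import Rotation as R
from plant import manip
C={n:manip.camera_params(n) for n in("top","scene")}
def proj(n,P):
    c=C[n];w,x,y,z=c["orientation"];p=R.from_quat([x,y,z,w]).inv().apply(np.atleast_2d(P)-c["xyz"])
    q=p@c["intrinsics"].T;return q[:,:2]/q[:,2:]
def scene(b,ph,th):
    x,y,yaw=b;r=lambda u,v,z:np.array([x+u*np.cos(yaw)-v*np.sin(yaw),y+u*np.sin(yaw)+v*np.cos(yaw),z])
    d={}
    for i,(u,v) in enumerate([(.1,.22),(.1,-.22),(-.1,-.22),(-.1,.22)]): d[f"c{i}"]=r(u,v,.03)
    d["hub"]=h=r(0,-.13,.074); d["plate"]=pc=r(0,.11,.054)
    for i in range(4):
        a=ph+i*np.pi/2;d[f"peg{i}"]=np.r_[h[:2]+.06*np.array([np.cos(a),np.sin(a)]),.114]
    for i in range(3):
        a=th+i*2*np.pi/3;d[f"dog{i}"]=np.r_[pc[:2]+.085*np.array([np.cos(a),np.sin(a)]),.102]
    return d
E
cat > fit.py <<'E'
from geo import *
from scipy.optimize import least_squares
T={"c0":(78,47),"c1":(740,105),"c2":(712,412),"c3":(43,348),"peg0":(605,140),"peg1":(500,222),"peg2":(585,327),"peg3":(688,242),"hub":(592,236),"dog0":(350,158),"dog1":(125,105),"dog2":(192,328)}
S={"peg3":(155,45),"peg2":(277,52),"peg0":(120,123),"peg1":(250,138),"dog0":(291,260),"dog2":(535,265),"dog1":(403,423),"hub":(208,132)}
obs=[("top",k,np.array(v)/5.9+[195,145]) for k,v in T.items()]+[("scene",k,np.array(v)/4.8+[170,160]) for k,v in S.items()]
def f(p):
    d=scene(p[:3],p[3],p[4]);return np.concatenate([proj(n,d[k])[0]-v for n,k,v in obs])
s=least_squares(f,[.45,-.05,-.1,0.,-1.9],loss="soft_l1");print(s.x)
for (n,k,v),e in zip(obs,f(s.x).reshape(-1,2)):print(n,k,e.round(1))
for k,v in scene(s.x[:3],*s.x[3:]).items():print(k,v.round(4))
pc=scene(s.x[:3],0,0)["plate"]
# pointer by ray at z=.06
for n,uv in(("top",np.array((366,331))/5.9+[195,145]),("scene",np.array((414,212))/4.8+[170,160])):
    q=least_squares(lambda q:proj(n,[q[0],q[1],.06])[0]-uv,[.4,-.03]).x
    print("pointer",n,q,np.hypot(*(q-pc[:2])),np.arctan2(*(q-pc[:2])[::-1]))
E
python3 fit.py
```

```text
[ 5.38958649e-01 -7.95975214e-04 -8.48139690e-02 -8.35842339e-02
 -1.26297951e+00]
top c0 [-0.4  0.4]
top c1 [-1.   1.6]
top c2 [-0.7  0.3]
top c3 [-0.4 -0.3]
top peg0 [-0.3 -0.4]
top peg1 [ 0.  -0.1]
top peg2 [ 0.2 -0.3]
top peg3 [ 0.3 -0.3]
top hub [-0.3  0.7]
top dog0 [-0.7  0. ]
top dog1 [-0.6  0.2]
top dog2 [-1.  -0.5]
scene peg3 [-0.2 -0.9]
scene peg2 [-0.2  0.1]
scene peg0 [-0.2 -0.5]
scene peg1 [-0.7 -1. ]
scene dog0 [-0.2 -0.6]
scene dog2 [-0.2 -0.8]
scene dog1 [-0.1 -0.5]
scene hub [-0.8 -0. ]
c0 [0.6572 0.2099 0.03  ]
c1 [ 0.62   -0.2285  0.03  ]
c2 [ 0.4207 -0.2115  0.03  ]
c3 [0.458  0.2269 0.03  ]
hub [ 0.5279 -0.1303  0.074 ]
plate [0.5483 0.1088 0.054 ]
peg0 [ 0.5877 -0.1353  0.114 ]
peg1 [ 0.533  -0.0705  0.114 ]
peg2 [ 0.4682 -0.1253  0.114 ]
peg3 [ 0.5229 -0.1901  0.114 ]
dog0 [0.574  0.0278 0.102 ]
dog1 [0.6056 0.1716 0.102 ]
dog2 [0.4652 0.127  0.102 ]
pointer top [0.46811925 0.01308032] 0.12485661213012927 -2.267898373785717
pointer scene [0.46294683 0.0112901 ] 0.1295804844631173 -2.2896348556626807
```

The fit is consistent to about 1 px, or 2–3 mm. The pointer comes out at 0.125–0.13 m from the axis against a nominal 0.124, and the red dog is about 1.01 rad from it. I'll straddle the near peg (peg2) and drag it round.

Careful with the scale: shifts go in shares of 62.5 mm and turns go in shares of 2 pi rad. That gives: 0.04 m is 0.64, -0.035 m is -0.56.

```bash
cat > go.py <<'E'
# usage: go.py x y z yaw -> remaining motion in tool axes
import sys;from geo import *
s=manip.state();w,x,y,z=s["tool_rot"];r=R.from_quat([x,y,z,w])
t=np.array(list(map(float,sys.argv[1:4])));psi=float(sys.argv[4])
tgt=R.from_matrix(np.array([[np.cos(psi),np.sin(psi),0],[np.sin(psi),-np.cos(psi),0],[0,0,-1]]))
X=r.as_matrix()[:,0]
print("d",r.inv().apply(t-s["tool_pos"]).round(4),"rot",(r.inv()*tgt).as_rotvec().round(3),"psi",np.arctan2(X[1],X[0]).round(3),"j1,j6",s["joint_pos"][[0,5]].round(2))
E
echo '[0.4,0.64,-0.56,0,0,0,0,0.4,0.64,-0.56,0,0,0,0,0.4,0.64,-0.56,0,0,0,0,0.4,0.64,-0.56,0,0,0,0,0.4,0.64,-0.56,0,0,0,0]' > rows.txt && python3 shift.py rows.txt
echo '[0.4,0.64,-0.56,0,0,0,0,0.4,0.64,-0.56,0,0,0,0,0.4,0.64,-0.56,0,0,0,0,0.4,0.64,-0.56,0,0,0,0,0.4,0.64,-0.56,0,0,0,0]' > rows.txt && python3 shift.py rows.txt
echo '[0.4,0,0,0,0,0,0.0239,0.4,0,0,0,0,0,0.0239,0.4,0,0,0,0,0,0.0207,0.4,0,0,0,0,0,0]' > rows.txt && python3 shift.py rows.txt
python3 go.py .468 -.125 .13 -.084
```

```text
time: 0.72
tool_pos: [0.3415, -0.3534, 0.1951]
tool_rot: [-0.0, 0.985, 0.172, -0.0]
contact_force: [0.4, 0.1, -0.7]
gripper_width: 0.4
grasp_force: 0.0
time: 1.35
tool_pos: [0.47, -0.1209, 0.1953]
tool_rot: [-0.0, 0.985, 0.173, -0.0]
contact_force: [0.5, -0.3, 0.2]
gripper_width: 0.404
grasp_force: 0.0
time: 1.85
tool_pos: [0.4694, -0.1224, 0.1951]
tool_rot: [-0.0, 0.999, -0.041, -0.0]
contact_force: [0.4, -1.0, -0.4]
gripper_width: 0.401
grasp_force: 0.0
d [-0.0011  0.0027  0.0651] rot [-0.     0.001  0.002] psi -0.082 j1,j6 [-0.41  1.24]
```

To row units: 0.03 m is 0.48, 0.025 m is 0.4.

```bash
echo '[0.4,-0.016,0.048,0.48,0,0,0,0.4,0,0,0.48,0,0,0,0.4,0,0,0.4,0,0,0,0.4,0,0,0,0,0,0]' > rows.txt && python3 shift.py rows.txt
echo '[0.4,0,0,0.24,0,0,0,0.4,0,0,0.16,0,0,0,0.4,0,0,0,0,0,0]' > rows.txt && python3 shift.py rows.txt
python3 go.py .468 -.125 .084 -.084
python3 - <<'E'
from plant import manip
import cv2
a=manip.grab_frame("scene")[130:250,150:290]
cv2.imwrite("pics/s1.png",cv2.cvtColor(cv2.resize(a,None,fx=4.5,fy=4.5,interpolation=2),cv2.COLOR_RGB2BGR))
E
```

```text
time: 2.35
tool_pos: [0.4665, -0.1248, 0.108]
tool_rot: [-0.001, 0.999, -0.041, -0.003]
contact_force: [-0.1, 0.2, -0.2]
gripper_width: 0.403
grasp_force: 0.0
time: 2.72
tool_pos: [0.4679, -0.1253, 0.0848]
tool_rot: [-0.0, 0.999, -0.041, -0.001]
contact_force: [0.4, 0.2, -0.5]
gripper_width: 0.399
grasp_force: 0.0
d [ 0.0001 -0.0003  0.0008] rot [-0.     0.001  0.001] psi -0.083 j1,j6 [-0.42  1.24]
```

View pics/s1.png

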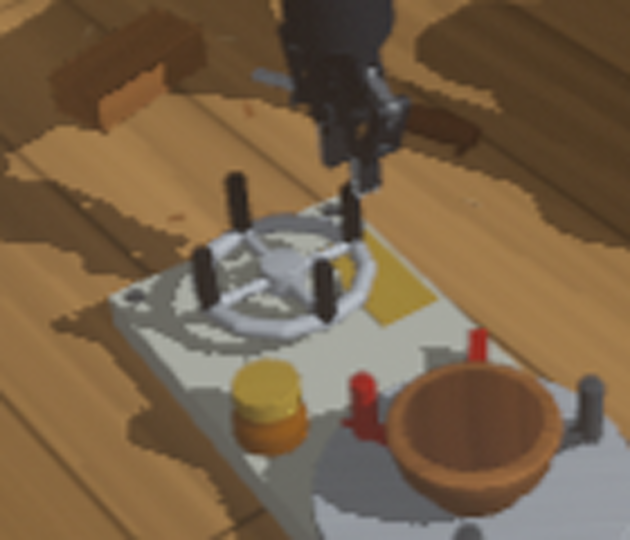

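```bash
python3 - <<'E'
from geo import *
for P in ([.468,-.125,.084],[.468,-.101,.09],[.468,-.149,.09],[.468,-.125,.069],[.468,-.125,.114],[.468,-.101,.114],[.468,-.149,.114]): print(P,(proj("scene",P)[0]-[150,130])*4.5)
E
```

```text
[0.468, -0.125, 0.084] [351.75523309 216.64329993]
[0.468, -0.101, 0.09] [371.39075683 226.02660645]
[0.468, -0.149, 0.09] [331.53413607 194.76492229]
[0.468, -0.125, 0.069] [353.01167532 232.51550458]
[0.468, -0.125, 0.114] [349.1844927  184.16801622]
[0.468, -0.101, 0.114] [369.55521753 199.87583808]
[0.468, -0.149, 0.114] [329.25415691 168.79977738]
```

```bash
python3 - <<'E'
from plant import manip
import cv2
print(manip.state()["time"],manip.state()["tool_pos"])
a=manip.grab_frame("scene")[130:210,180:270]
cv2.imwrite("pics/s2.png",cv2.cvtColor(cv2.resize(a,None,fx=7,fy=7,interpolation=2),cv2.COLOR_RGB2BGR))
E
```

```text
2.775 [ 0.46830376 -0.12550069  0.08544169]
```

View pics/s2.png

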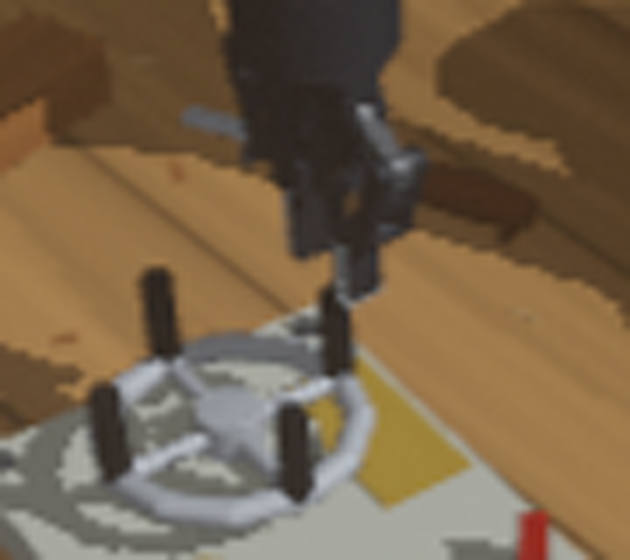

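The scene picture puts the fingertips at about (231,173) and (224,166). That is either z≈0.116 or the tool is about 30 mm farther away than the state says. I'll check with the top camera.

```bash
python3 - <<'E'
from geo import *
import cv2
a=manip.grab_frame("top")
print([(k,proj("top",[.468,-.125,z])[0].round(1)) for k,z in(("tcp",.085),("body",.16),("wrist",.3))])
a=a[150:270,220:340]
cv2.imwrite("pics/t2.png",cv2.cvtColor(cv2.resize(a,None,fx=5,fy=5,interpolation=2),cv2.COLOR_RGB2BGR))
E
```

```text
[('tcp', array([293.7, 201. ])), ('body', array([295.2, 198.7])), ('wrist', array([298.4, 193.8]))]
```

View pics/t2.png

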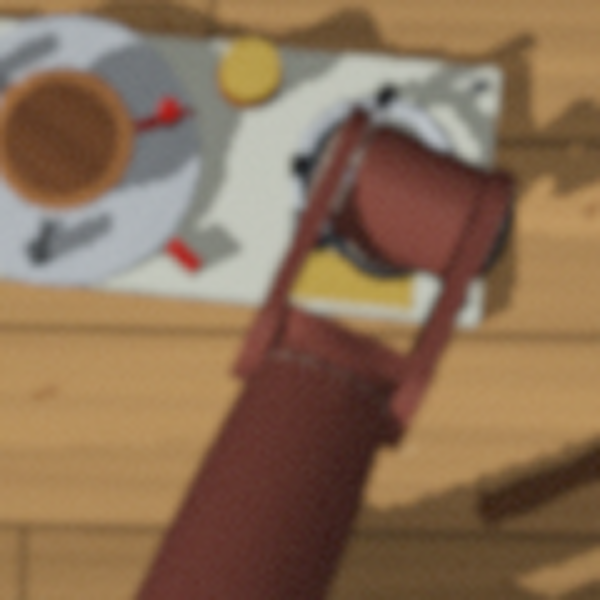

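```bash
python3 - <<'E'
from geo import *
import cv2
r=np.array([.340,-.9404,0])
p=np.array([.2123,-.5871,.1943])
for dz in(0,.013,.03,.045):
  print(dz,proj("scene",[p+r*.05+[0,0,dz],p-r*.05+[0,0,dz]]).round(1).tolist())
a=cv2.imread("pics/scene0.png")[0:90,160:270]
cv2.imwrite("pics/s0z.png",cv2.resize(a,None,fx=6,fy=6,interpolation=2))
E
```

```text
0 [[198.3, 74.7], [218.4, 79.8]]
0.013 [[197.9, 71.7], [218.1, 76.8]]
0.03 [[197.5, 67.8], [217.8, 72.7]]
0.045 [[197.1, 64.2], [217.5, 69.1]]
```

View pics/s0z.png

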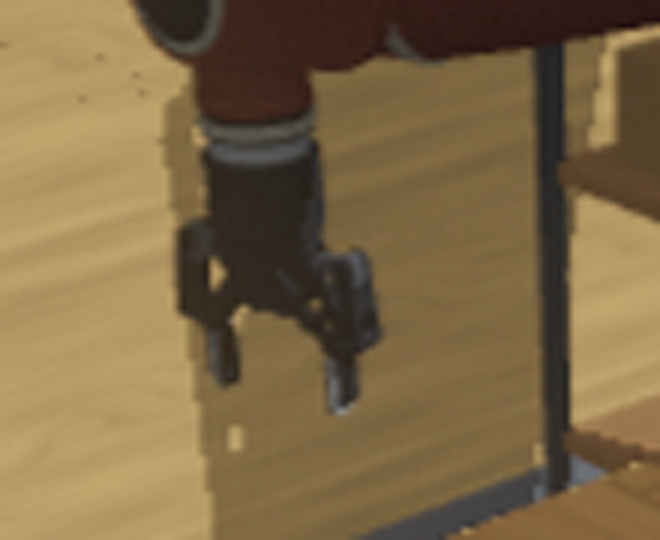

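The start frame shows the same offset: the visible tips sit about 45 mm above the TCP instead of 13 mm. I'll probe gently along the push direction to see whether the finger really overlaps the peg.

To row units: 0.004 m is 0.064.

```bash
echo '[0.4,0,0.064,0,0,0,0,0.4,0,0.064,0,0,0,0,0.4,0,0,0,0,0,0]' > rows.txt && python3 shift.py rows.txt
echo '[0.4,0,0.048,0,0,0,0,0.4,0,0,0,0,0,0]' > rows.txt && python3 shift.py rows.txt
echo '[0.4,0,0.048,0,0,0,0,0.4,0,0,0,0,0,0]' > rows.txt && python3 shift.py rows.txt
```

```text
time: 3.25
tool_pos: [0.4678, -0.1339, 0.0858]
tool_rot: [0.0, 0.999, -0.042, 0.0]
contact_force: [0.2, -0.1, 0.7]
gripper_width: 0.397
grasp_force: 0.0
time: 3.5
tool_pos: [0.4675, -0.1367, 0.0856]
tool_rot: [-0.0, 0.999, -0.042, -0.0]
contact_force: [-0.7, -0.3, -0.9]
gripper_width: 0.402
grasp_force: 0.0
time: 3.75
tool_pos: [0.4672, -0.1397, 0.0856]
tool_rot: [0.0, 0.999, -0.042, -0.0]
contact_force: [-0.4, 0.1, -0.9]
gripper_width: 0.401
grasp_force: 0.0
```

No contact after 14 mm where 9 mm of slack was expected, so the fingers are above the peg, as the picture showed. I'll centre again and lower gently, watching the vertical force.

To row units: -0.014 m is -0.224.

```bash
echo '[0.4,0,-0.224,0,0,0,0,0.4,0,0,0,0,0,0]' > rows.txt && python3 shift.py rows.txt
echo '[0.4,0,0,0.08,0,0,0,0.4,0,0,0.064,0,0,0,0.4,0,0,0,0,0,0]' > rows.txt && python3 shift.py rows.txt
echo '[0.4,0,0,0.08,0,0,0,0.4,0,0,0.048,0,0,0,0.4,0,0,0,0,0,0]' > rows.txt && python3 shift.py rows.txt
echo '[0.4,0,0,0.064,0,0,0,0.4,0,0,0.048,0,0,0,0.4,0,0,0,0,0,0]' > rows.txt && python3 shift.py rows.txt
```

```text
time: 4.0
tool_pos: [0.4684, -0.1245, 0.0855]
tool_rot: [-0.0, 0.999, -0.041, -0.0]
contact_force: [-0.0, 0.2, -0.2]
gripper_width: 0.406
grasp_force: 0.0
time: 4.38
tool_pos: [0.4679, -0.1255, 0.0759]
tool_rot: [-0.0, 0.999, -0.042, -0.001]
contact_force: [-0.0, -0.6, 0.4]
gripper_width: 0.402
grasp_force: 0.0
time: 4.75
tool_pos: [0.4681, -0.1255, 0.0682]
tool_rot: [-0.0, 0.999, -0.042, -0.0]
contact_force: [0.0, 0.2, 0.3]
gripper_width: 0.397
grasp_force: 0.0
time: 5.12
tool_pos: [0.4681, -0.1254, 0.0612]
tool_rot: [-0.0, 0.999, -0.042, -0.0]
contact_force: [-0.1, -0.3, 0.1]
gripper_width: 0.4
grasp_force: 0.0
```

To row units: 0.004 m is 0.064, 0.002 m is 0.032.

```bash
echo '[0.4,0,0.064,0.032,0,0,0,0.4,0,0.064,0.032,0,0,0,0.4,0,0,0,0,0,0]' > rows.txt && python3 shift.py rows.txt
echo '[0.4,0,0.048,0,0,0,0,0.4,0,0,0,0,0,0]' > rows.txt && python3 shift.py rows.txt
echo '[0.4,0,0.048,0,0,0,0,0.4,0,0,0,0,0,0]' > rows.txt && python3 shift.py rows.txt
```

```text
time: 5.5
tool_pos: [0.4676, -0.1338, 0.0574]
tool_rot: [-0.0, 0.999, -0.042, -0.0]
contact_force: [0.1, 0.4, -0.9]
gripper_width: 0.401
grasp_force: 0.0
time: 5.75
tool_pos: [0.4673, -0.1365, 0.0575]
tool_rot: [-0.0, 0.999, -0.042, -0.0]
contact_force: [-1.0, 1.1, 0.8]
gripper_width: 0.401
grasp_force: 0.5
time: 6.0
tool_pos: [0.4669, -0.1385, 0.0574]
tool_rot: [-0.001, 0.999, -0.042, -0.0]
contact_force: [-0.3, 5.0, 1.7]
gripper_width: 0.398
grasp_force: 2.5
```

To row units: 0.006 m is 0.096, 0.0003 m is 0.0048, -0.1 rad / 6.2832 = -0.0159.

```bash
echo '[0.4,0.0048,0.096,0,0,0,-0.0159,0.4,0.0048,0.096,0,0,0,-0.0159,0.4,0.0048,0.096,0,0,0,-0.0159,0.4,0.0048,0.096,0,0,0,-0.0159]' > rows.txt && python3 shift.py rows.txt; python3 go.py .468 -.125 .058 -.084
```

```text
time: 6.5
tool_pos: [0.4705, -0.1622, 0.0575]
tool_rot: [-0.001, 0.987, 0.159, 0.001]
contact_force: [0.9, 5.2, 0.1]
gripper_width: 0.398
grasp_force: 2.3
d [ 0.0093 -0.0361 -0.0004] rot [-0.002 -0.001  0.404] psi 0.32 j1,j6 [-0.48  0.77]
```

To row units: 0.0088 m is 0.1408, 0.0033 m is 0.0528, -0.15 rad / 6.2832 = -0.0239.

```bash
cat > wh.py <<'E'
from geo import *
s=manip.state();w,x,y,z=s["tool_rot"];r=R.from_quat([x,y,z,w])
v=r.inv().apply([.5279,-.1303,s["tool_pos"][2]]-s["tool_pos"]);X=r.as_matrix()[:,0]
d=s["tool_pos"][:2]-[.5279,-.1303];f=s["contact_force"]
print("hub in tool",v.round(4),"psi",np.arctan2(X[1],X[0]).round(3),"wheel by tool yaw",(np.arctan2(X[1],X[0])+.084).round(3),"F tool",r.inv().apply(f).round(1))
E
echo '[0.4,0.0528,0.1408,0,0,0,-0.0239,0.4,0.0528,0.1408,0,0,0,-0.0239,0.4,0.0528,0.1408,0,0,0,-0.0239]' > rows.txt && python3 shift.py rows.txt; python3 wh.py
echo '[0.4,0.04,0.1408,0,0,0,-0.0239,0.4,0.04,0.1408,0,0,0,-0.0239]' > rows.txt && python3 shift.py rows.txt; python3 wh.py
```

```text
time: 6.88
tool_pos: [0.4885, -0.1817, 0.057]
tool_rot: [-0.002, 0.926, 0.377, -0.002]
contact_force: [-8.0, 2.8, 4.3]
gripper_width: 0.398
grasp_force: 3.6
hub in tool [ 0.0641 -0.0094 -0.0001] psi 0.772 wheel by tool yaw 0.856 F tool [-3.8 -7.6 -4.2]
time: 7.12
tool_pos: [0.5045, -0.1905, 0.0568]
tool_rot: [-0.002, 0.86, 0.511, -0.003]
contact_force: [-7.6, 0.3, 3.3]
gripper_width: 0.403
grasp_force: 3.7
hub in tool [ 0.064  -0.0082 -0.0002] psi 1.072 wheel by tool yaw 1.156 F tool [-3.4 -6.9 -3.2]
```

To row units: 0.0088 m is 0.1408, 0.0028 m is 0.0448, -0.15 rad / 6.2832 = -0.0239.

```bash
echo '[0.4,0.0448,0.1408,0,0,0,-0.0239,0.4,0.0448,0.1408,0,0,0,-0.0239,0.4,0.04,0.1408,0,0,0,-0.0239]' > rows.txt && python3 shift.py rows.txt; python3 wh.py
echo '[0.4,0.04,0.1408,0,0,0,-0.0239,0.4,0.04,0.1408,0,0,0,-0.0239,0.4,0,0,0,0,0,0]' > rows.txt && python3 shift.py rows.txt; python3 wh.py
```

```text
time: 7.5
tool_pos: [0.5318, -0.1934, 0.0567]
tool_rot: [-0.001, 0.724, 0.69, -0.003]
contact_force: [-8.3, -5.2, 1.5]
gripper_width: 0.404
grasp_force: 3.9
hub in tool [ 0.0628 -0.007  -0.0002] psi 1.522 wheel by tool yaw 1.606 F tool [-5.6 -8.1 -1.5]
time: 7.88
tool_pos: [0.5521, -0.187, 0.0575]
tool_rot: [0.0, 0.615, 0.788, -0.0]
contact_force: [-0.5, 0.2, -0.6]
gripper_width: 0.403
grasp_force: 0.0
hub in tool [ 0.0609 -0.0097 -0.0001] psi 1.816 wheel by tool yaw 1.9 F tool [ 0.3 -0.4  0.6]
```

To row units: 0.0049 m is 0.0784, 0.001 m is 0.016, -0.08 rad / 6.2832 = -0.0127.

```bash
echo '[0.4,0.016,0.0784,0,0,0,-0.0127,0.4,0.016,0.0784,0,0,0,-0.0127,0.4,0.016,0.0784,0,0,0,-0.0127]' > rows.txt && python3 shift.py rows.txt; python3 wh.py
echo '[0.4,0.016,0.0784,0,0,0,-0.0127,0.4,0,0,0,0,0,0]' > rows.txt && python3 shift.py rows.txt; python3 wh.py
echo '[0.4,0.016,0.0784,0,0,0,-0.0127,0.4,0,0,0,0,0,0]' > rows.txt && python3 shift.py rows.txt; python3 wh.py
```

```text
time: 8.25
tool_pos: [0.5638, -0.1802, 0.0575]
tool_rot: [-0.0, 0.516, 0.857, -0.002]
contact_force: [-4.0, -3.8, 0.3]
gripper_width: 0.402
grasp_force: 2.6
hub in tool [ 0.0609 -0.0083 -0.    ] psi 2.058 wheel by tool yaw 2.142 F tool [-1.5 -5.3 -0.3]
time: 8.5
tool_pos: [0.5689, -0.1758, 0.0578]
tool_rot: [0.0, 0.482, 0.876, 0.0]
contact_force: [0.2, 0.0, 0.0]
gripper_width: 0.398
grasp_force: 0.0
hub in tool [ 0.0604 -0.0103 -0.    ] psi 2.135 wheel by tool yaw 2.219 F tool [-0.1  0.2 -0. ]
time: 8.75
tool_pos: [0.5726, -0.1721, 0.0578]
tool_rot: [0.0, 0.447, 0.894, 0.0]
contact_force: [0.0, 0.6, -0.4]
gripper_width: 0.402
grasp_force: 0.0
hub in tool [ 0.0603 -0.0106 -0.    ] psi 2.214 wheel by tool yaw 2.298 F tool [0.5 0.4 0.4]
```

To row units: 0.0049 m is 0.0784, 0.001 m is 0.016, -0.08 rad / 6.2832 = -0.0127.

```bash
echo '[0.4,0.016,0.0784,0,0,0,-0.0127,0.4,0,0,0,0,0,0]' > rows.txt && python3 shift.py rows.txt; python3 wh.py
echo '[0.4,0.0128,0.0592,0,0,0,-0.0095,0.4,0,0,0,0,0,0]' > rows.txt && python3 shift.py rows.txt; python3 wh.py
echo '[0.4,0.0048,0.04,0,0,0,-0.0048,0.4,0,0,0,0,0,0]' > rows.txt && python3 shift.py rows.txt; python3 wh.py
```

```text
time: 9.0
tool_pos: [0.5759, -0.1683, 0.0578]
tool_rot: [0.0, 0.411, 0.912, 0.0]
contact_force: [0.5, 0.3, -0.2]
gripper_width: 0.403
grasp_force: 0.0
hub in tool [ 0.0602 -0.0108 -0.    ] psi 2.294 wheel by tool yaw 2.378 F tool [-0.1  0.6  0.2]
time: 9.25
tool_pos: [0.5781, -0.1652, 0.0577]
tool_rot: [0.0, 0.384, 0.923, 0.0]
contact_force: [0.2, 0.0, 1.1]
gripper_width: 0.399
grasp_force: 0.0
hub in tool [ 0.0602 -0.011  -0.    ] psi 2.354 wheel by tool yaw 2.438 F tool [-0.1  0.2 -1.1]
time: 9.5
tool_pos: [0.5795, -0.1633, 0.0576]
tool_rot: [0.0, 0.369, 0.93, 0.0]
contact_force: [-0.2, -1.3, 0.4]
gripper_width: 0.402
grasp_force: 0.4
hub in tool [ 0.0602 -0.0114 -0.    ] psi 2.386 wheel by tool yaw 2.47 F tool [-0.7 -1.1 -0.4]
```

To row units: 0.002 m is 0.032, 0.0003 m is 0.0048, -0.02 rad / 6.2832 = -0.0032.

```bash
for i in 1; do echo '[0.4,0.0048,0.032,0,0,0,-0.0032,0.4,0,0,0,0,0,0]' > rows.txt && python3 shift.py rows.txt; python3 wh.py
echo '[0.4,0.0048,0.032,0,0,0,-0.0032,0.4,0,0,0,0,0,0]' > rows.txt && python3 shift.py rows.txt; python3 wh.py; done
```

```text
time: 9.75
tool_pos: [0.5802, -0.1623, 0.0576]
tool_rot: [-0.0, 0.359, 0.933, -0.001]
contact_force: [-3.4, -3.9, 0.8]
gripper_width: 0.399
grasp_force: 2.4
hub in tool [ 0.0602 -0.0113  0.    ] psi 2.407 wheel by tool yaw 2.491 F tool [-0.1 -5.2 -0.8]
time: 10.0
tool_pos: [0.5799, -0.1621, 0.0576]
tool_rot: [-0.001, 0.35, 0.937, -0.002]
contact_force: [-8.6, -8.5, 2.5]
gripper_width: 0.4
grasp_force: 5.7
hub in tool [ 0.0601 -0.0101  0.0001] psi 2.427 wheel by tool yaw 2.511 F tool [  0.9 -12.1  -2.4]
```

The static force is up to 12 N with no further advance, at about 2.5 rad, so the wheel is at its open stop. I'll back off, lift, and head for the red dog.

To row units: -0.04 m is -0.64, -0.02 m is -0.32.

```bash
echo '[0.4,0,-0.112,0,0,0,0,0.4,0,-0.048,0,0,0,0,0.4,0,0,-0.64,0,0,0,0.4,0,0,-0.64,0,0,0,0.4,0,0,-0.32,0,0,0]' > rows.txt && python3 shift.py rows.txt; python3 go.py .574 .028 .14 1.879
python3 - <<'E'
from geo import *
import cv2
a=manip.grab_frame("scene")[130:280,150:310]
cv2.imwrite("pics/s3.png",cv2.cvtColor(cv2.resize(a,None,fx=4,fy=4,interpolation=2),cv2.COLOR_RGB2BGR))
E
```

```text
time: 10.62
tool_pos: [0.5765, -0.1677, 0.1605]
tool_rot: [0.002, 0.35, 0.937, 0.0]
contact_force: [0.1, 1.1, 1.1]
gripper_width: 0.405
grasp_force: 0.0
d [0.1302 0.1461 0.0203] rot [0.003 0.003 0.548] psi 2.427 j1,j6 [-0.41 -1.26]
```

View pics/s3.png

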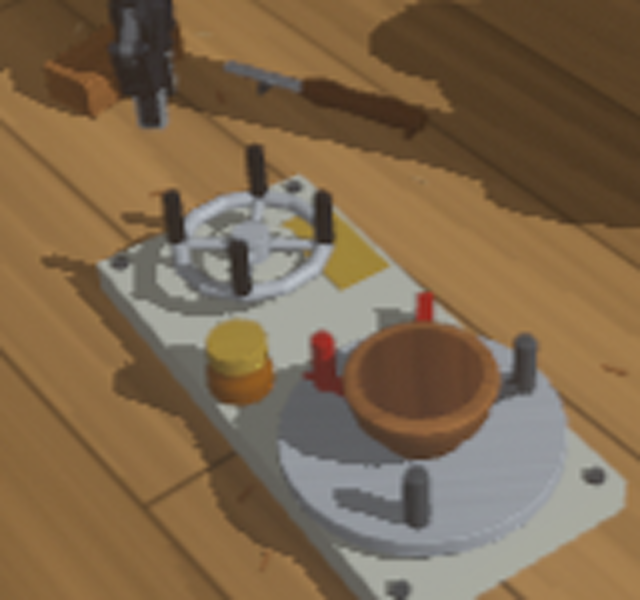

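Peg tops are now at about (173,195), (255,150), (322,195) and (238,245) in the crop, so the wheel has turned; the jar and turntable are unchanged. I'll check the wheel angle from these and move on.

To row units: 0.0365 m is 0.584, 0.0325 m is 0.52.

```bash
python3 - <<'E'
from geo import *
from scipy.optimize import least_squares
u=np.array([(173,195),(255,150),(322,195),(238,245)])/4+[150,130]
b=[.53896,-.0008,-.0848]
P=lambda a:proj("scene",[scene(b,a,0)[f"peg{i}"] for i in range(4)])
best=min(np.linspace(0,1.57,158),key=lambda a:sum(min(np.hypot(*(p-v)) for v in u) for p in P(a-.084)))
print("wheel mod pi/2",best,"-> +pi/2",best+np.pi/2)
E
echo '[0.4,0.52,0.584,0,0,0,0,0.4,0.52,0.584,0,0,0,0,0.4,0.52,0.584,0,0,0,0,0.4,0.52,0.584,0,0,0,0]' > rows.txt && python3 shift.py rows.txt
echo '[0.4,0,0,0,0,0,0.0223,0.4,0,0,0,0,0,0.0223,0.4,0,0,0,0,0,0.0223,0.4,0,0,0,0,0,0.0207,0.4,0,0,0,0,0,0]' > rows.txt && python3 shift.py rows.txt; python3 go.py .574 .028 .14 1.879
```

```text
wheel mod pi/2 0.92 -> +pi/2 2.4907963267948965
time: 11.18
tool_pos: [0.5716, 0.0297, 0.1558]
tool_rot: [-0.001, 0.35, 0.937, -0.0]
contact_force: [0.4, 1.4, 0.3]
gripper_width: 0.396
grasp_force: 0.0
time: 11.8
tool_pos: [0.5718, 0.0281, 0.156]
tool_rot: [-0.001, 0.59, 0.807, -0.0]
contact_force: [0.2, -0.9, -0.5]
gripper_width: 0.397
grasp_force: 0.0
d [-0.0008  0.0021  0.016 ] rot [-0.002 -0.001 -0.001] psi 1.878 j1,j6 [-0.08 -0.39]
```

To row units: 0.03 m is 0.48, -0.004 m is -0.064.

```bash
echo '[0.4,-0.064,0.032,0.48,0,0,0,0.4,0,0,0.48,0,0,0,0.4,0,0,0.32,0,0,0,0.4,0,0,0,0,0,0]' > rows.txt && python3 shift.py rows.txt; echo '[0.4,0,0,0.24,0,0,0,0.4,0,0,0.192,0,0,0,0.4,0,0,0,0,0,0]' > rows.txt && python3 shift.py rows.txt; cat > tt.py <<'E'
from geo import *
s=manip.state();w,x,y,z=s["tool_rot"];r=R.from_quat([x,y,z,w]);X=r.as_matrix()[:,0]
v=r.inv().apply([.5483,.1088,s["tool_pos"][2]]-s["tool_pos"]);psi=np.arctan2(X[1],X[0])
print("axis in tool",v.round(4),"psi",psi.round(3),"table est",(psi-1.879+1.01).round(3),"F tool",r.inv().apply(s["contact_force"]).round(1))
E
python3 tt.py
```

```text
time: 12.3
tool_pos: [0.5739, 0.0249, 0.0751]
tool_rot: [-0.002, 0.591, 0.807, -0.001]
contact_force: [0.4, -0.8, 0.4]
gripper_width: 0.4
grasp_force: 0.0
time: 12.68
tool_pos: [0.5748, 0.0247, 0.0493]
tool_rot: [-0.001, 0.591, 0.807, -0.001]
contact_force: [-0.8, 0.7, 0.8]
gripper_width: 0.4
grasp_force: 0.0
axis in tool [0.0881 0.0001 0.0001] psi 1.877 table est 1.008 F tool [ 0.9 -0.5 -0.7]
```

To row units: -0.007 m is -0.112, 0.0011 m is 0.0176, 0.08 rad / 6.2832 = 0.0127.

```bash
echo '[0.4,0,-0.08,0,0,0,0,0.4,0,-0.064,0,0,0,0,0.4,0.0128,-0.0704,0,0,0,0.008,0.4,0.0176,-0.112,0,0,0,0.0127]' > rows.txt && python3 shift.py rows.txt; python3 tt.py
echo '[0.4,0.0176,-0.112,0,0,0,0.0127,0.4,0.0176,-0.112,0,0,0,0.0127,0.4,0.0176,-0.112,0,0,0,0.0127,0.4,0.0176,-0.112,0,0,0,0.0127]' > rows.txt && python3 shift.py rows.txt; python3 tt.py
```

```text
time: 13.18
tool_pos: [0.5561, 0.0204, 0.0514]
tool_rot: [0.001, 0.643, 0.766, 0.001]
contact_force: [2.2, -0.5, -1.4]
gripper_width: 0.399
grasp_force: 0.5
axis in tool [ 0.0884  0.0075 -0.    ] psi 1.744 table est 0.875 F tool [-0.9  2.1  1.4]
time: 13.68
tool_pos: [0.5279, 0.0232, 0.0514]
tool_rot: [0.001, 0.757, 0.653, 0.001]
contact_force: [0.8, -0.3, -0.2]
gripper_width: 0.404
grasp_force: 0.5
axis in tool [0.0877 0.0077 0.    ] psi 1.424 table est 0.555 F tool [-0.2  0.8  0.2]
```

To row units: -0.006 m is -0.096, -0.0053 m is -0.0848, 0.07 rad / 6.2832 = 0.0111.

```bash
echo '[0.4,0.0144,-0.096,0,0,0,0.0111,0.4,0.0144,-0.096,0,0,0,0.0111,0.4,0.0128,-0.0848,0,0,0,0.0095,0.4,0.0128,-0.0848,0,0,0,0.0095]' > rows.txt && python3 shift.py rows.txt; python3 tt.py
echo '[0.4,0.008,-0.056,0,0,0,0.0064,0.4,0,0,0,0,0,0]' > rows.txt && python3 shift.py rows.txt; python3 tt.py
echo '[0.4,0.008,-0.056,0,0,0,0.0064,0.4,0,0,0,0,0,0]' > rows.txt && python3 shift.py rows.txt; python3 tt.py
```

```text
time: 14.18
tool_pos: [0.5068, 0.0319, 0.0514]
tool_rot: [0.001, 0.835, 0.55, 0.001]
contact_force: [1.1, -0.6, 0.1]
gripper_width: 0.403
grasp_force: 0.5
axis in tool [0.0871 0.0077 0.    ] psi 1.165 table est 0.296 F tool [-0.1  1.2 -0.1]
time: 14.42
tool_pos: [0.5034, 0.034, 0.0511]
tool_rot: [0.0, 0.845, 0.534, 0.0]
contact_force: [-0.2, -0.4, -0.7]
gripper_width: 0.4
grasp_force: 0.0
axis in tool [0.0868 0.0084 0.    ] psi 1.127 table est 0.258 F tool [-0.5 -0.   0.7]
time: 14.68
tool_pos: [0.5005, 0.0359, 0.0508]
tool_rot: [0.0, 0.856, 0.517, 0.0]
contact_force: [-0.9, 0.4, 0.4]
gripper_width: 0.399
grasp_force: 0.0
axis in tool [0.0867 0.0085 0.    ] psi 1.088 table est 0.219 F tool [-0.1 -1.  -0.4]
```

To row units: -0.0035 m is -0.056, 0.0005 m is 0.008, 0.04 rad / 6.2832 = 0.0064.

```bash
echo '[0.4,0.008,-0.056,0,0,0,0.0064,0.4,0,0,0,0,0,0]' > rows.txt && python3 shift.py rows.txt|grep time; python3 tt.py
echo '[0.4,0.008,-0.056,0,0,0,0.0064,0.4,0,0,0,0,0,0]' > rows.txt && python3 shift.py rows.txt|grep time; python3 tt.py
echo '[0.4,0.0064,-0.048,0,0,0,0.0048,0.4,0,0,0,0,0,0]' > rows.txt && python3 shift.py rows.txt|grep time; python3 tt.py
```

```text
time: 14.92
axis in tool [0.0866 0.0076 0.    ] psi 1.048 table est 0.179 F tool [0.2 3.4 1.7]
time: 15.18
axis in tool [0.0866 0.008  0.    ] psi 1.008 table est 0.139 F tool [-0.2  1.4 -0.6]
time: 15.42
axis in tool [ 0.0865  0.0097 -0.    ] psi 0.977 table est 0.108 F tool [-0.5 -0.1 -0.4]
```

To row units: -0.003 m is -0.048, 0.0004 m is 0.0064, 0.03 rad / 6.2832 = 0.0048.

```bash
echo '[0.4,0.0064,-0.048,0,0,0,0.0048,0.4,0,0,0,0,0,0]' > rows.txt && python3 shift.py rows.txt|grep time; python3 tt.py
echo '[0.4,0.0064,-0.048,0,0,0,0.0048,0.4,0,0,0,0,0,0]' > rows.txt && python3 shift.py rows.txt|grep time; python3 tt.py
```

```text
time: 15.68
axis in tool [ 0.0864  0.01   -0.    ] psi 0.947 table est 0.078 F tool [-0.2 -1.1 -0.2]
time: 15.92
axis in tool [ 0.0863  0.0101 -0.    ] psi 0.917 table est 0.048 F tool [0.3 0.3 0.4]
```

Careful with the scale: shifts go in shares of 62.5 mm and turns go in shares of 2 pi rad. That gives: -0.05 m is -0.8, -0.04 m is -0.64.

```bash
echo '[0.4,0,-0.032,0,0,0,0,0.4,0,0,-0.32,0,0,0,0.4,0,0,-0.64,0,0,0,0.4,0,0,-0.8,0,0,0,0.4,0,0,-0.32,0,0,0]' > rows.txt && python3 shift.py rows.txt; python3 go.py .38 -.25 .2 .917
```

```text
time: 16.55
tool_pos: [0.4881, 0.0475, 0.1842]
tool_rot: [0.001, 0.897, 0.443, 0.002]
contact_force: [0.1, -0.6, -0.2]
gripper_width: 0.4
grasp_force: 0.0
d [-0.3018  0.0952 -0.0163] rot [ 0.004 -0.003 -0.   ] psi 0.917 j1,j6 [-0.06  0.6 ]
```

To row units: -0.05 m is -0.8, 0.016 m is 0.256.

```bash
echo '[0.4,-0.8,0.256,-0.08,0,0,0,0.4,-0.8,0.256,-0.08,0,0,0,0.4,-0.8,0.256,-0.08,0,0,0,0.4,-0.8,0.256,0,0,0,0,0.4,-0.8,0.256,0,0,0,0]' > rows.txt && python3 shift.py rows.txt; echo '[0.4,-0.8,0.256,0,0,0,0,0.4,0,0,0,0,0,0]' > rows.txt && python3 shift.py rows.txt
python3 - <<'E'
from geo import *
import cv2
s=manip.grab_frame("scene")[130:280,150:310];t=manip.grab_frame("top")[145:225,195:329]
s=cv2.resize(s,(400,375),interpolation=2);t=cv2.resize(t,(400,239),interpolation=2)
o=np.zeros((375,800,3),np.uint8);o[:,:400]=s;o[:239,400:]=t
cv2.imwrite("pics/end.png",cv2.cvtColor(o,cv2.COLOR_RGB2BGR))
d=scene([.53896,-.0008,-.0848],2.5-.084,-2.273)
print("detent dog:",[((proj("scene",d[f"dog{i}"])[0]-[150,130])*2.5).round() for i in range(3)],[((proj("top",d[f"dog{i}"])[0]-[195,145])*2.985+[400,0]).round() for i in range(3)])
E
```

```text
time: 17.18
tool_pos: [0.3967, -0.2007, 0.1946]
tool_rot: [-0.001, 0.897, 0.443, -0.0]
contact_force: [0.8, 0.0, 1.0]
gripper_width: 0.403
grasp_force: 0.0
time: 17.42
tool_pos: [0.3785, -0.2511, 0.1944]
tool_rot: [-0.001, 0.898, 0.44, -0.001]
contact_force: [0.6, 0.2, -0.2]
gripper_width: 0.399
grasp_force: 0.0
detent dog: [array([263., 185.]), array([195., 265.]), array([330., 264.])] [array([561., 143.]), array([524.,  34.]), array([446., 121.])]
```

View pics/end.png

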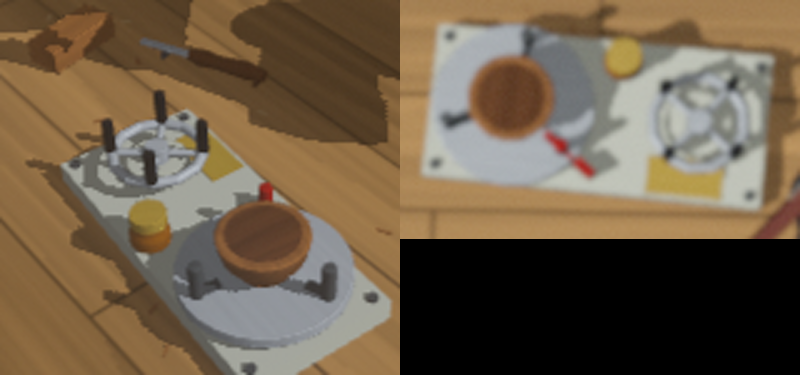

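The dogs at (195,266) and (330,265) match the detent prediction. In the top view the red dog is in line with the pointer, the wheel is open and the jar hasn't moved.

```bash
python3 -c "
from plant import manip
print(manip.job_done())"
```

```text
the job is handed in; nothing more can be done
None
```

The job is handed in at about 17.5 s: the wheel was broken loose and turned to its open stop (about 2.5 rad, 12 N at the stop), the last pictures show the red dog at the pointer with the jar unmoved, and the arm is clear of everything.

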